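Present the pencil torch to the ring

TASK

Set up a solder joint with the cold, unlit pencil torch: turn the red clamp knob clockwise to its stop so that the torch is freed, leave the knob loosened, and draw the torch straight up out of its stand. Then lean it about halfway between upright and level and hold it in the air with its brass nozzle pointing at the middle of the ring in the third hand's tweezers, nozzle tip about 45 mm from the middle of the ring and higher than it is. Finish while still holding it there, still; let the torch touch neither ring nor third hand, and leave everything else on the bench where it stands.

Things in the scene. Friction and masses are not known exactly. Their poses are not given: they have to be found in the camera images.
- torch: straight round pencil torch, 162 mm, 130-250 g. Origin at the nozzle tip, z axis towards the tail. Brass nozzle 12 mm across for z 0-40 mm, steel collar 40 mm across for z 40-46, black body 26 mm across for z 46-155 (grip here), tail 23 mm across. At the start it stands nozzle down in the stand, collar on the seat block, tail 178 mm above the bench
- stand: stand fixed to the bench, base 100 x 200 x 12 mm, origin under its centre, z up. At y = -50 mm an aluminium seat block 62 mm square, top at 56 mm, with an 18 mm bore, nozzle 40 mm deep in it. At y = 55 mm a grey tower 56 mm square, with the knob on top. Between them a brass fork 52 mm wide, at 64-70 mm height, locks over the torch's collar; the knob draws it back to the tower
- clamp_knob_grip (a point): on the axis of the red clamp knob, at the height to grip its bar, 135 mm above the bench; the bar is 46 mm long, 14 mm thick and stands 32 mm tall, its top 7 mm above this point; below it a round disc 48 mm across. Site and bar turn with the knob: bar along the point's x axis, fingers close along its y axis
- clamp_knob (a joint): angle of the clamp knob in rad: 0 is locked, it grows clockwise seen from above, stop at 1.5. The fork is clear of the torch's collar above about 1.1. At the start it reads 0 to 0.2. Light friction of 0.03 Nm, stays where it is left
- third_hand: third-hand holder, 1.1 kg, loose on the bench: round dark base 92 mm across, its centre 150 mm along the holder's own +x, and a jointed arm up to 105 mm tall with tweezers that hold the ring. Origin on the bench right under the ring; the tweezers reach the ring from its +x side, away from the robot
- ring (a point): middle of the brass ring held in the third hand's tweezers, 90 mm above the bench. The ring is 25 mm across and stands upright in the third hand's x-z plane
- tin_a: dark lidded steel tin, 52 mm across, 22 mm tall; origin under its centre. Bystander
- tin_b: bright lidded steel tin, 52 mm across, 22 mm tall; origin under its centre. Bystander
- mallet: hammer 240 mm long lying on the bench. Bystander
- mandrel: tapered steel ring mandrel 280 mm long, up to 25 mm thick, lying on the bench; origin at the centre of its thick end. Bystander
- pot: white ceramic cup 64 mm across, 60 mm tall; origin under its centre. Bystander
- board: grey soldering board 130 x 100 x 14 mm lying under the ring; origin under its centre. Bystander

How it is judged:
By the outcome, as a careful person would: the job done as asked, in the order asked, and still so for the second after the job is handed in, while the arm keeps its last pose, push and grip.
It also fails if it takes over 50 s, if anything falls off the work surface, if the arm or the gripper's body presses on something with over 40 N, if the wrist force passes 120 N, or if a joint passes its speed limit or range.

ROBOT

A 7-joint arm with a two-finger parallel gripper is mounted at the origin on the work surface. World frame = base frame: x ahead of the robot, y to its left, z up, the work surface at z = 0. Lengths are in mm, angles in rad, forces in N, time in s.
With the tool pointing down it reaches from about 400 to 850 mm from the base axis. Payload 4.5 kg.
Tool frame: the origin (TCP) lies at the centre of the arm's flange, where the gripper is bolted on; the fingertips stand 166 mm ahead of it and the grasp point (between the pads) lies env.pinch_z ahead of it (env.pinch_z is the distance from the TCP to the grasp point, in mm); z points along the fingers, y is the line along which they close (so a half turn about z gives the same grasp; the last joint's range is limited). The gripper opens to 88 mm and grips with 3 to 60 N. Pads are 18 mm wide; open, the fingers measure 123 mm over their backs; the gripper's body (75 mm by 187 mm) begins 45 mm behind the grasp point.
Start: joints at [1.311, 0.689, -0.195, 1.565, 0.157, 0.902, -0.215], TCP at [181.018, -598.223, 404.743] pointing down, gripper open.
Joint ranges: [-3.01, 3.01], [-0.46, 2.08], [-1.47, 1.51], [0.13, 2.56], [-1, 4.14], [0.04, 2.09], [-2.66, 2.66]. Speed limits (rad/s): [2.57, 2.57, 3.14, 3.14, 3.14, 3.14, 3.14].

INTERFACE

Orientations are given as a unit quaternion [x, y, z, w].
In Python, from workcell import env gives the robot as it stands.
- The arm moves only by the shell command python3 -m handwheel 'ROWS' [FORCE]. ROWS is JSON, a list of rows, each an object of numbers: "dx", "dy", "dz": the shift along the tool's x, y, z scaled (see below); "wx", "wy", "wz": the turn, a rotation vector about the tool's x, y, z scaled (see below); "hand": the closure, from 0 (fully open) to 1 (shut). In form: [{"dx": .., "dy": .., "dz": .., "wx": .., "wy": .., "wz": .., "hand": ..}, ...]. A call has 1 to 20 rows; each row is the pose to reach, as a shift and turn from the pose commanded when the call began, along the tool's axes at that moment; what a row does not reach only later rows make up. The controller multiplies each number of a shift by 0.2 m and each number of a turn by pi/4 rad. A row lasts 1/12 s, in which the tool goes at most 41.7 mm and 7.16 degrees, less where a joint would pass 70% of its speed; a pose out of reach is approached as far as the arm can. A call with a number of a shift or a turn outside -1 to 1 is refused whole. A call with a gripper value outside its range is refused whole. The fingers move at their own pace and stop on an object; FORCE is the grip in N (left out, the last holds). Time passes only in rows, so rows that repeat a pose let the fingers close. It gives the time, the measured TCP pose, the force, the opening and the grip force at its end, in the units of the state.
- env.observe(): the state, without advancing time (a new reading comes with each control period).
- env.grab_frame(name): name is "side" or "top" or "wrist"; returns a dict with "frame" (400x640x3 uint8, blue, green, red), "intrinsics" (3x3 intrinsics, pixels), "k1" (the pictures are not rectified: a ray, as slopes to the right and down, at radius r is drawn at 1 + k1 r^2 times it, then the intrinsics apply), "T" (4x4, takes a point from camera to world coordinates); the wrist camera has in their place "mount" (4x4, takes a point from camera to tool coordinates, whose origin is the TCP and whose axes are the flange's). Camera axes: x right, y down, z forward; pixel columns grow to the right and rows downward; lengths in mm; the calibration is good to about 2 mm. A picture is of the moment at which its call begins: read the wrist's pose just before it. There is no depth.
- env.hand_in(): hands the job in; it is judged then, once.
Trained networks look in a picture, given as the dict that the camera call returned (one of the last four; its "shot" number tells which), for a name from the list of things; names that differ only in an ending like _2 or _b are one class to them, and where a whole thing is asked for, a point or a joint stands for the part that bears it (a point fixed in the world has none). Each returns a list of dicts, best first, with "score" (0 to 1); they miss things now and then, are a little off and sometimes report something else, mostly with a low value. They report only what shows in the picture. A call takes as long as a camera call.
- env.regions_of(label, picture): "region" (400x640 bool, what is visible of it).
- env.mark_of(label, picture): "location" ([x, y, z] in mm, in world coordinates, good to about 4 mm: a listed point, or the origin of a listed thing).
The state is a dict: "clock": time; "qpos": joint angles; "joint_velocities": joint speeds; "effort": joint torques, N m; "position": TCP position; "eef_rot": TCP orientation; "ft_force": force on the tool from outside, world axes, zero at the start; "ft_torque": the same for the moment, N m; "grip_width": finger opening in mm; "gripper_force": force on a finger pad.
Only numpy, scipy, OpenCV 4.12 (cv2) and the standard library are available. Lean on these libraries where they do the work, as an engineer would, in place of code of your own. Each camera call takes 0.05 s, during which the arm holds its last target. There are 200 camera calls.

## Working session

There is one attempt and no reset: what is moved stays moved. The work goes in short steps, Python scripts to look and compute and a shell command to move; the robot and the scene stay as the last step left them, time stands still between calls to the robot, and variables do not carry over. Pictures are saved under pics/ and viewed, at most 13 in all, crops included, and the job is handed in when it is done.

```bash
ls; mkdir -p pics; cat > h.py <<'E'
import numpy as np,cv2
from workcell import env
from scipy.spatial.transform import Rotation as R
def snap(name,save=None):
    o=env.observe(); f=env.grab_frame(name)
    if 'mount' in f:
        T=np.eye(4);T[:3,:3]=R.from_quat(o['eef_rot']).as_matrix();T[:3,3]=o['position']
        f['Tw']=T@np.array(f['mount'])
    else: f['Tw']=np.array(f['T'])
    if save: cv2.imwrite('pics/'+save,f['frame'])
    return f
def ray(f,uv):
    K=np.array(f['intrinsics']);k=f['k1']
    p=np.array([(uv[0]-K[0,2])/K[0,0],(uv[1]-K[1,2])/K[1,1]]);q=p.copy()
    for _ in range(20): q=p/(1+k*(q@q))
    d=f['Tw'][:3,:3]@np.array([q[0],q[1],1]);return f['Tw'][:3,3],d/np.linalg.norm(d)
def proj(f,P):
    c=np.linalg.inv(f['Tw'])@np.append(P,1);q=c[:2]/c[2];q=q*(1+f['k1']*(q@q));K=np.array(f['intrinsics'])
    return np.array([K[0,0]*q[0]+K[0,2],K[1,1]*q[1]+K[1,2]])
def onz(f,uv,z):
    o,d=ray(f,uv);return o+d*(z-o[2])/d[2]
def tri(rays):
    A=0;b=0
    for o,d in rays:
        M=np.eye(3)-np.outer(d,d);A=A+M;b=b+M@o
    return np.linalg.solve(A,b)
E
python3 - <<'E'
from h import *
np.set_printoptions(precision=1,suppress=True)
o=env.observe();print(o,env.pinch_z)
for n in('side','top','wrist'):
    f=snap(n,n+'0.png');print(n,f['Tw'],f['intrinsics'],f['k1'])
    for l in('torch','stand','clamp_knob_grip','third_hand','ring','tin_a','mallet','mandrel','pot','board'):
        print(l,[(np.array(r['location']),round(r['score'],2)) for r in env.mark_of(l,f)[:2]])
E
```

```text
pics
{'clock': 0.0, 'qpos': array([ 1.3,  0.7, -0.2,  1.6,  0.2,  0.9, -0.2]), 'joint_velocities': array([ 0., -0., -0.,  0.,  0., -0.,  0.]), 'effort': array([  0. , -52.8,  -1.3, -15.3,  -0.1,   0. ,   0. ]), 'position': array([ 180.9, -597.9,  403.9]), 'eef_rot': array([ 1. ,  0.1, -0. , -0. ]), 'ft_force': array([ 0. , -0.5,  0.4]), 'ft_torque': array([-0.,  0.,  0.]), 'gripper_force': 0.0, 'grip_width': 88.18191445629783} 147.29999999999998
side [[ -1.   -0.1   0.1 389. ]
 [ -0.2   0.7  -0.7 957.8]
 [ -0.   -0.7  -0.7 977.5]
 [  0.    0.    0.    1. ]] [[456.4   0.  319.4]
 [  0.  456.4 205.5]
 [  0.    0.    1. ]] 0.03817160088760718
torch [(array([ 517.4, -247.5,   17.1]), 0.66)]
stand [(array([ 533.5, -202.6,    2.2]), 0.86)]
clamp_knob_grip [(array([ 558.6, -149.4,  136.2]), 0.45)]
third_hand []
ring []
tin_a [(array([615.6,  14.1,  -1.7]), 0.76), (array([ 556.9, -433.2,    7.3]), 0.72)]
mallet [(array([390.4, 470.6,   1.4]), 0.91)]
mandrel [(array([ 559.4, -432.1,   11.1]), 0.58), (array([613.3,  14.4,  -0.1]), 0.43)]
pot [(array([625.5, 448.3,  -2. ]), 0.71)]
board [(array
[... 457 characters left out ...]
[602.7, 215.6,  -0.6]), 0.95)]
ring [(array([602.4, 213.1,  88.7]), 0.81), (array([603.5, 209.3,  -1.4]), 0.24)]
tin_a [(array([730. ,   7.7,   2.8]), 0.7), (array([611.5,  14.2,   2.7]), 0.44)]
mallet [(array([392.6, 473.6,  -4.1]), 0.59)]
mandrel [(array([ 555.7, -431.9,   10.4]), 0.71)]
pot [(array([625. , 450.1,  -3.2]), 0.69)]
board [(array([602.7, 213.1,   1.4]), 0.92)]
wrist [[   0.3   -0.9   -0.3  252.6]
 [  -1.    -0.3   -0.1 -577.4]
 [   0.     0.3   -1.   383.7]
 [   0.     0.     0.     1. ]] [[360.4   0.  323.9]
 [  0.  360.4 197.3]
 [  0.    0.    1. ]] -0.026083081772675435
torch []
stand []
clamp_knob_grip []
third_hand []
ring []
tin_a []
mallet []
mandrel []
pot []
board []
```

```bash
python3 -m handwheel --help 2>&1 | head -5; ls pics
```

```text
invalid input: not JSON, or not a number
side0.png
top0.png
wrist0.png
```

View pics/side0.png

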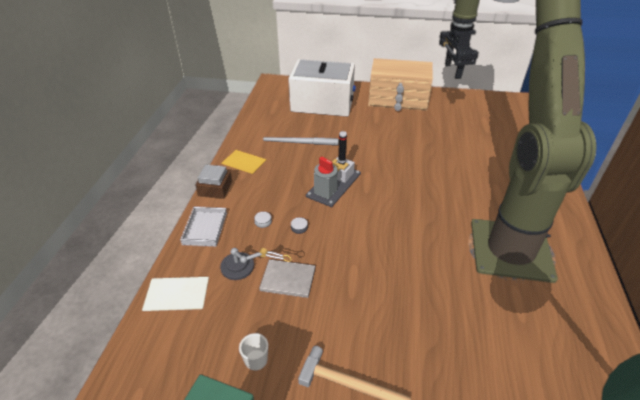

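View pics/top0.png

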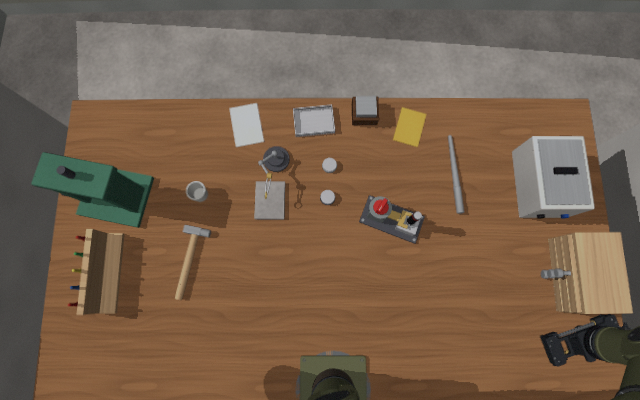

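The side view shows the torch at (343,145), the knob at (326,165), the ring near (288,258) and the third hand's base at (237,265). In the top view the stand is at (392,218), the ring near (267,200) and the base at (277,158). The network marks agree with both. Next I'll bring the wrist camera above the stand.

```bash
cat >> h.py <<'E'
def rel(P,Rt=None):
    """shift/turn in move units from present pose to TCP P (and rotation Rt)"""
    o=env.observe();R0=R.from_quat(o['eef_rot'])
    s=R0.inv().apply(np.array(P)-o['position'])/200
    w=(R0.inv()*Rt).as_rotvec()/(np.pi/4) if Rt is not None else np.zeros(3)
    return np.round(s,3),np.round(w,3)
E
python3 - <<'E'
from h import *
o=env.observe();print(R.from_quat(o['eef_rot']).as_matrix().round(3))
print(rel([470,-240,430]))
f=snap('wrist');print(np.array(f['mount']).round(2))
E
```

```text
[[ 0.957  0.29   0.   ]
 [ 0.29  -0.957 -0.   ]
 [-0.     0.    -1.   ]]
(array([ 1.902, -1.296, -0.126]), array([0., 0., 0.]))
[[-0.   -0.96 -0.29 74.45]
 [ 1.   -0.    0.    0.79]
 [-0.   -0.29  0.96 21.05]
 [ 0.    0.    0.    1.  ]]
```

```bash
python3 -m handwheel '[{"dx":0.16,"dy":-0.11,"dz":-0.06},{"dx":0.32,"dy":-0.22,"dz":-0.12},{"dx":0.48,"dy":-0.33,"dz":-0.12},{"dx":0.64,"dy":-0.43,"dz":-0.12},{"dx":0.8,"dy":-0.54,"dz":-0.12},{"dx":0.95,"dy":-0.65,"dz":-0.12},{"dx":0.95,"dy":-0.65,"dz":-0.12}]'; python3 -m handwheel '[{"dx":0.16,"dy":-0.11},{"dx":0.32,"dy":-0.22},{"dx":0.48,"dy":-0.33},{"dx":0.64,"dy":-0.43},{"dx":0.8,"dy":-0.54},{"dx":0.95,"dy":-0.65},{"dx":0.95,"dy":-0.65},{"dx":0.95,"dy":-0.65},{"dx":0.95,"dy":-0.65}]'
python3 - <<'E'
from h import *
np.set_printoptions(precision=1,suppress=True)
print(env.observe()['qpos'].round(2))
f=snap('wrist','w1.png')
for l in('torch','stand','clamp_knob_grip','ring'): print(l,[(r['location'].round(1) if hasattr(r['location'],'round') else r['location'],r['score']) for r in env.mark_of(l,f)[:2]])
E
```

```text
[ 1.3  0.7 -0.2  1.6  0.2  0.9 -0.2]
torch []
stand []
clamp_knob_grip []
ring []validation failed for argument at $[0]...
validation failed for argument at $[0]...
```

View pics/w1.png

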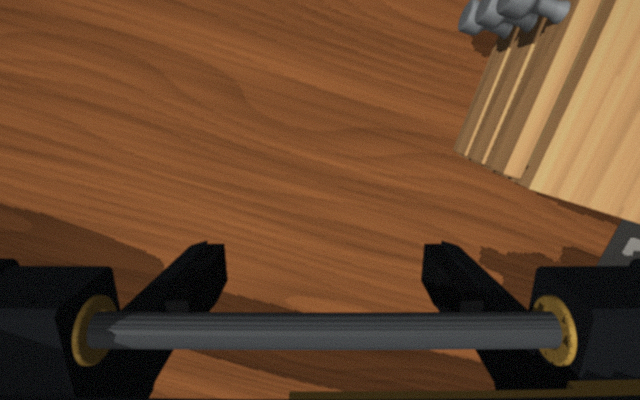

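The picture shows only the bench and the knife block, because the arm hasn't moved. The rows were refused, so every key is probably required.

```bash
python3 -m handwheel '[{"dx":0.16,"dy":-0.11,"dz":-0.06,"wx":0,"wy":0,"wz":0,"hand":0},{"dx":0.32,"dy":-0.22,"dz":-0.12,"wx":0,"wy":0,"wz":0,"hand":0},{"dx":0.48,"dy":-0.33,"dz":-0.12,"wx":0,"wy":0,"wz":0,"hand":0},{"dx":0.64,"dy":-0.43,"dz":-0.12,"wx":0,"wy":0,"wz":0,"hand":0},{"dx":0.8,"dy":-0.54,"dz":-0.12,"wx":0,"wy":0,"wz":0,"hand":0},{"dx":0.95,"dy":-0.65,"dz":-0.12,"wx":0,"wy":0,"wz":0,"hand":0},{"dx":0.95,"dy":-0.65,"dz":-0.12,"wx":0,"wy":0,"wz":0,"hand":0}]' && python3 -m handwheel '[{"dx":0.16,"dy":-0.11,"dz":0,"wx":0,"wy":0,"wz":0,"hand":0},{"dx":0.32,"dy":-0.22,"dz":0,"wx":0,"wy":0,"wz":0,"hand":0},{"dx":0.48,"dy":-0.33,"dz":0,"wx":0,"wy":0,"wz":0,"hand":0},{"dx":0.64,"dy":-0.43,"dz":0,"wx":0,"wy":0,"wz":0,"hand":0},{"dx":0.8,"dy":-0.54,"dz":0,"wx":0,"wy":0,"wz":0,"hand":0},{"dx":0.95,"dy":-0.65,"dz":0,"wx":0,"wy":0,"wz":0,"hand":0},{"dx":0.95,"dy":-0.65,"dz":0,"wx":0,"wy":0,"wz":0,"hand":0},{"dx":0.95,"dy":-0.65,"dz":0,"wx":0,"wy":0,"wz":0,"hand":0}]'
python3 - <<'E'
from h import *
print(env.observe()['qpos'].round(2))
f=snap('wrist','w2.png')
for l in('torch','stand','clamp_knob_grip','ring'): print(l,[(np.round(r['location'],1),r['score']) for r in env.mark_of(l,f)[:2]])
E
```

```text
clock: 2.53
position: [331.1, -412.0, 429.2]
eef_rot: [0.988, 0.153, 0.002, -0.002]
ft_force: [-0.5, 0.4, 0.5]
grip_width: 88.5
gripper_force: 0.0
clock: 3.2
position: [471.0, -237.0, 428.8]
eef_rot: [0.989, 0.149, 0.001, -0.0]
ft_force: [0.5, -0.0, 0.1]
grip_width: 88.0
gripper_force: 0.0
[ 0.49  0.53 -0.18  1.83  0.12  0.79 -1.02]
torch [(array([ 518.2, -249.7,   12.2]), 0.6)]
stand [(array([ 5.345e+02, -2.010e+02,  3.000e-01]), 0.89)]
clamp_knob_grip [(array([ 556.9, -151.4,  136. ]), 0.81)]
ring []
```

View pics/w2.png

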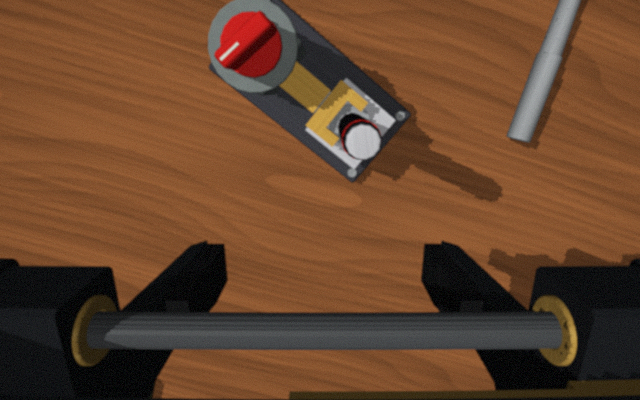

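The wrist view shows the red bar at about (247,38), the torch tail at (362,141), and the fork over the collar at (338,112). I'll take a second wrist view centred on the knob.

```bash
python3 - <<'E'
from h import *
print(rel([550,-170,429]))
E
```

```text
(array([ 0.492, -0.223, -0.002]), array([0., 0., 0.]))
```

```bash
python3 -m handwheel '[{"dx":0.17,"dy":-0.08,"dz":0,"wx":0,"wy":0,"wz":0,"hand":0},{"dx":0.34,"dy":-0.15,"dz":0,"wx":0,"wy":0,"wz":0,"hand":0},{"dx":0.49,"dy":-0.22,"dz":0,"wx":0,"wy":0,"wz":0,"hand":0},{"dx":0.49,"dy":-0.22,"dz":0,"wx":0,"wy":0,"wz":0,"hand":0},{"dx":0.49,"dy":-0.22,"dz":0,"wx":0,"wy":0,"wz":0,"hand":0}]'
python3 - <<'E'
from h import *
f=snap('wrist','w3.png')
for l in('torch','stand','clamp_knob_grip'): print(l,[(np.round(r['location'],1),r['score']) for r in env.mark_of(l,f)[:2]])
a=cv2.resize(f['frame'][80:330,200:500],None,fx=2.6,fy=2.4,interpolation=cv2.INTER_CUBIC)
a=cv2.resize(f['frame'][80:305,200:500],None,fx=2.6,fy=2.6,interpolation=cv2.INTER_CUBIC)
cv2.imwrite('pics/w3c.png',a)
np.save('w3T.npy',f['Tw'])
E
```

```text
clock: 3.87
position: [551.2, -168.0, 428.5]
eef_rot: [0.989, 0.147, 0.0, -0.0]
ft_force: [0.2, -1.1, -0.5]
grip_width: 87.9
gripper_force: 0.0
torch [(array([ 516. , -248.6,   11. ]), 0.57)]
stand [(array([ 535.2, -199.4,   -2.6]), 0.57)]
clamp_knob_grip [(array([ 555.5, -152.1,  136.3]), 0.57)]
```

View pics/w3c.png

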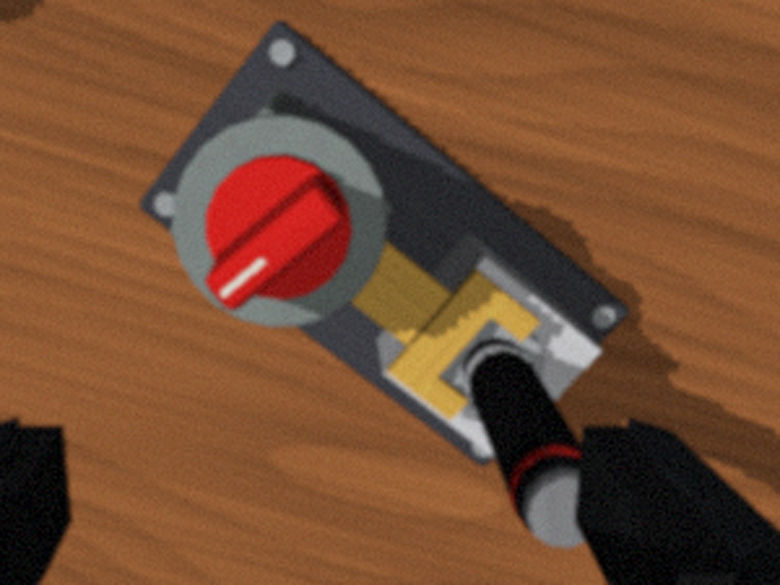

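The close view shows the bar's top running from (223,294) to (330,200) in crop pixels, and the tail near (558,508), partly behind a finger.

```bash
python3 - <<'E'
from h import *
f=snap('wrist');f['Tw']=np.load('w3T.npy');g=dict(f)
T=np.eye(4);T[:3,:3]=R.from_quat([.989,.149,.001,0]).as_matrix();T[:3,3]=[471,-237,428.8];g['Tw']=T@np.array(f['mount'])
c=lambda x,y:(x/2.6+200,y/2.6+80)
a,b=onz(f,c(223,294),142),onz(f,c(330,200),142)
print('bar',a,b,np.linalg.norm(b-a),(a+b)/2,np.degrees(np.arctan2(*(b-a)[1::-1])))
m=(np.array(c(223,294))+c(330,200))/2
print('knob tri',tri([ray(f,m),ray(g,(247,38))]))
print('tail tri',tri([ray(f,c(558,508)),ray(g,(362,141))]),'tail178',onz(g,(362,141),178),onz(f,c(558,508),178))
for n in('top','side'):
    h=snap(n);print(n,proj(h,[518,-248,178]),proj(h,[556.5,-151.5,142]))
o=env.observe();M=R.from_quat(o['eef_rot']).as_matrix();print('tool x ang',np.degrees(np.arctan2(M[1,0],M[0,0])), o['qpos'].round(2))
E
```

```text
bar [ 541.44559938 -141.19729999  142.        ] [ 577.38976201 -163.14557865  142.        ] 42.115433785758206 [ 559.4176807  -152.17143932  142.        ] -31.4091364986928
knob tri [ 559.560048  -153.4398931  137.8052871]
tail tri [ 519.11739094 -248.11253979  174.13608222] tail178 [ 520.02797325 -248.22168645  178.        ] [ 520.31982121 -245.78518999  178.        ]
top [417.33362374 215.34726602] [382.25396023 205.15783499]
side [342.43160248 133.2140627 ] [325.47073328 159.54000718]
tool x ang 16.710910971282942 [ 0.32  0.59 -0.16  1.69  0.12  0.87 -1.18]
```

```bash
python3 -m handwheel '[{"dx":0.06,"dy":-0.06,"dz":0,"wx":0,"wy":0,"wz":0.15,"hand":0},{"dx":0.06,"dy":-0.06,"dz":0,"wx":0,"wy":0,"wz":0.3,"hand":0},{"dx":0.06,"dy":-0.06,"dz":0.1,"wx":0,"wy":0,"wz":0.45,"hand":0},{"dx":0.06,"dy":-0.06,"dz":0.1,"wx":0,"wy":0,"wz":0.6,"hand":0},{"dx":0.06,"dy":-0.06,"dz":0.2,"wx":0,"wy":0,"wz":0.75,"hand":0},{"dx":0.06,"dy":-0.06,"dz":0.2,"wx":0,"wy":0,"wz":0.9,"hand":0},{"dx":0.06,"dy":-0.06,"dz":0.2,"wx":0,"wy":0,"wz":1,"hand":0},{"dx":0.06,"dy":-0.06,"dz":0.2,"wx":0,"wy":0,"wz":1,"hand":0},{"dx":0.06,"dy":-0.06,"dz":0.2,"wx":0,"wy":0,"wz":1,"hand":0}]'
python3 - <<'E'
from h import *
a=np.radians(-31.4);Rt=R.from_matrix(np.array([[np.cos(a),np.sin(a),0],[np.sin(a),-np.cos(a),0],[0,0,-1]]))
print(rel([558,-152,287],Rt))
f=snap('wrist','w4.png')
print(env.mark_of('clamp_knob_grip',f))
E
```

```text
clock: 4.97
position: [558.4, -154.1, 388.8]
eef_rot: [0.97, -0.242, 0.0, 0.0]
ft_force: [0.1, 0.3, 0.0]
grip_width: 88.3
gripper_force: 0.0
(array([-0.007, -0.009,  0.509]), array([ 0.   , -0.   ,  0.074]))
[{'location': [557.1, -152.1, 132.0], 'score': 0.67}]
```

View pics/w4.png

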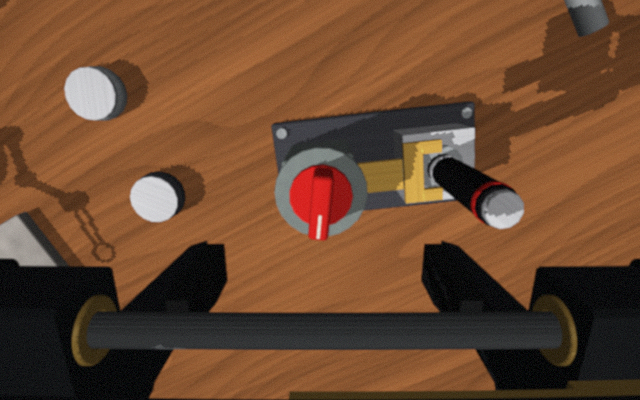

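The view shows the bar upright in the picture at column 320, centred between the fingers. The torch tail at (500,207) clears the right finger. I'll descend and grip.

```bash
python3 -m handwheel '[{"dx":-0.007,"dy":-0.009,"dz":0.1,"wx":0,"wy":0,"wz":0.07,"hand":0},{"dx":-0.007,"dy":-0.009,"dz":0.2,"wx":0,"wy":0,"wz":0.07,"hand":0},{"dx":-0.007,"dy":-0.009,"dz":0.3,"wx":0,"wy":0,"wz":0.07,"hand":0},{"dx":-0.007,"dy":-0.009,"dz":0.4,"wx":0,"wy":0,"wz":0.07,"hand":0},{"dx":-0.007,"dy":-0.009,"dz":0.46,"wx":0,"wy":0,"wz":0.07,"hand":0},{"dx":-0.007,"dy":-0.009,"dz":0.51,"wx":0,"wy":0,"wz":0.07,"hand":0},{"dx":-0.007,"dy":-0.009,"dz":0.51,"wx":0,"wy":0,"wz":0.07,"hand":0}]' && python3 -m handwheel '[{"dx":0,"dy":0,"dz":0,"wx":0,"wy":0,"wz":0,"hand":1},{"dx":0,"dy":0,"dz":0,"wx":0,"wy":0,"wz":0,"hand":1},{"dx":0,"dy":0,"dz":0,"wx":0,"wy":0,"wz":0,"hand":1},{"dx":0,"dy":0,"dz":0,"wx":0,"wy":0,"wz":0,"hand":1},{"dx":0,"dy":0,"dz":0,"wx":0,"wy":0,"wz":0,"hand":1},{"dx":0,"dy":0,"dz":0,"wx":0,"wy":0,"wz":0,"hand":1},{"dx":0,"dy":0,"dz":0,"wx":0,"wy":0,"wz":0,"hand":1},{"dx":0,"dy":0,"dz":0,"wx":0,"wy":0,"wz":0,"hand":1}]' 15
```

```text
clock: 5.65
position: [557.5, -151.6, 285.1]
eef_rot: [0.963, -0.27, -0.002, -0.0]
ft_force: [0.6, -0.1, -0.3]
grip_width: 87.8
gripper_force: 0.0
clock: 6.32
position: [558.1, -151.6, 286.8]
eef_rot: [0.963, -0.27, 0.0, 0.0]
ft_force: [-0.4, -0.6, 0.7]
grip_width: 37.0
gripper_force: 0.0
```

```bash
python3 -m handwheel '[{"dx":0,"dy":0,"dz":0,"wx":0,"wy":0,"wz":0,"hand":1},{"dx":0,"dy":0,"dz":0,"wx":0,"wy":0,"wz":0,"hand":1},{"dx":0,"dy":0,"dz":0,"wx":0,"wy":0,"wz":0,"hand":1},{"dx":0,"dy":0,"dz":0,"wx":0,"wy":0,"wz":0,"hand":1},{"dx":0,"dy":0,"dz":0,"wx":0,"wy":0,"wz":0,"hand":1},{"dx":0,"dy":0,"dz":0,"wx":0,"wy":0,"wz":0,"hand":1}]'
```

```text
clock: 6.82
position: [558.2, -151.4, 286.7]
eef_rot: [0.963, -0.27, 0.0, -0.0]
ft_force: [1.3, 0.6, -0.4]
grip_width: 13.8
gripper_force: 15.0
```

```bash
python3 -m handwheel '[{"dx":0,"dy":0,"dz":0,"wx":0,"wy":0,"wz":0.12,"hand":1},{"dx":0,"dy":0,"dz":0,"wx":0,"wy":0,"wz":0.25,"hand":1},{"dx":0,"dy":0,"dz":0,"wx":0,"wy":0,"wz":0.38,"hand":1},{"dx":0,"dy":0,"dz":0,"wx":0,"wy":0,"wz":0.5,"hand":1},{"dx":0,"dy":0,"dz":0,"wx":0,"wy":0,"wz":0.62,"hand":1},{"dx":0,"dy":0,"dz":0,"wx":0,"wy":0,"wz":0.75,"hand":1},{"dx":0,"dy":0,"dz":0,"wx":0,"wy":0,"wz":0.88,"hand":1},{"dx":0,"dy":0,"dz":0,"wx":0,"wy":0,"wz":1,"hand":1},{"dx":0,"dy":0,"dz":0,"wx":0,"wy":0,"wz":1,"hand":1}]' && python3 -m handwheel '[{"dx":0,"dy":0,"dz":0,"wx":0,"wy":0,"wz":0.12,"hand":1},{"dx":0,"dy":0,"dz":0,"wx":0,"wy":0,"wz":0.25,"hand":1},{"dx":0,"dy":0,"dz":0,"wx":0,"wy":0,"wz":0.38,"hand":1},{"dx":0,"dy":0,"dz":0,"wx":0,"wy":0,"wz":0.48,"hand":1},{"dx":0,"dy":0,"dz":0,"wx":0,"wy":0,"wz":0.56,"hand":1},{"dx":0,"dy":0,"dz":0,"wx":0,"wy":0,"wz":0.62,"hand":1},{"dx":0,"dy":0,"dz":0,"wx":0,"wy":0,"wz":0.62,"hand":1}]'
python3 - <<'E'
from h import *
o=env.observe();print(o['ft_torque'],o['qpos'].round(2));M=R.from_quat(o['eef_rot']).as_matrix();print(np.degrees(np.arctan2(M[1,0],M[0,0])))
E
```

```text
clock: 7.57
position: [557.8, -151.8, 286.7]
eef_rot: [0.785, -0.619, -0.0, 0.001]
ft_force: [-0.7, -0.4, 0.8]
grip_width: 13.8
gripper_force: 15.0
clock: 8.15
position: [557.5, -151.8, 286.7]
eef_rot: [-0.615, 0.789, 0.0, -0.001]
ft_force: [-2.6, -0.7, 3.1]
grip_width: 13.7
gripper_force: 15.0
[ 0.07737533  0.4717813  -0.02610397] [-0.07  0.85  0.46  1.83 -0.62  0.61 -2.62]
-104.16263033560986
```

```bash
python3 -m handwheel '[{"dx":0,"dy":0,"dz":0,"wx":0,"wy":0,"wz":0,"hand":0.4},{"dx":0,"dy":0,"dz":0,"wx":0,"wy":0,"wz":0,"hand":0.4},{"dx":0,"dy":0,"dz":0,"wx":0,"wy":0,"wz":0,"hand":0.4},{"dx":0,"dy":0,"dz":0,"wx":0,"wy":0,"wz":0,"hand":0.4},{"dx":0,"dy":0,"dz":-0.12,"wx":0,"wy":0,"wz":0,"hand":0.4},{"dx":0,"dy":0,"dz":-0.25,"wx":0,"wy":0,"wz":-0.12,"hand":0.4},{"dx":0,"dy":0,"dz":-0.35,"wx":0,"wy":0,"wz":-0.28,"hand":0.4},{"dx":0,"dy":0,"dz":-0.45,"wx":0,"wy":0,"wz":-0.44,"hand":0.4},{"dx":0,"dy":0,"dz":-0.45,"wx":0,"wy":0,"wz":-0.6,"hand":0.4},{"dx":0,"dy":0,"dz":-0.45,"wx":0,"wy":0,"wz":-0.75,"hand":0.4},{"dx":0,"dy":0,"dz":-0.45,"wx":0,"wy":0,"wz":-0.9,"hand":0.4},{"dx":0,"dy":0,"dz":-0.45,"wx":0,"wy":0,"wz":-1,"hand":0.4}]'
python3 - <<'E'
from h import *
o=env.observe();print(o['qpos'].round(2))
f=snap('wrist','w5.png')
E
```

```text
clock: 9.15
position: [558.2, -151.7, 377.1]
eef_rot: [0.871, -0.491, 0.0, -0.0]
ft_force: [-0.4, -0.1, 0.2]
grip_width: 52.7
gripper_force: 0.0
[-0.02  0.69  0.35  1.76 -0.32  0.75 -2.1 ]
```

View pics/w5.png

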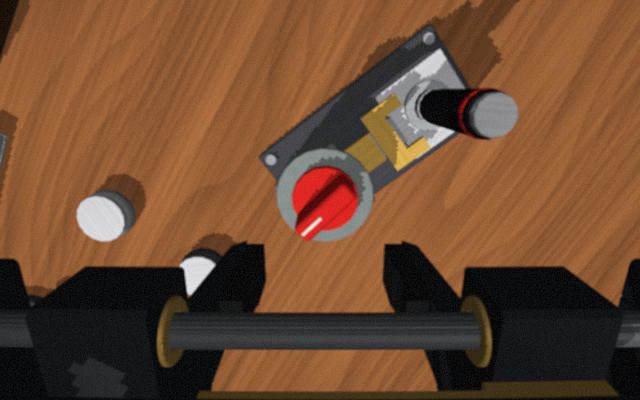

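The fork at (400,135) is drawn back off the collar, with the bar at about (325,205). It may be a few degrees short of the stop and joint 7 is near its limit, so I'll regrip half a turn round.

```bash
python3 -m handwheel '[{"dx":0,"dy":0,"dz":0,"wx":0,"wy":0,"wz":-0.16,"hand":0.4},{"dx":0,"dy":0,"dz":0,"wx":0,"wy":0,"wz":-0.32,"hand":0.4},{"dx":0,"dy":0,"dz":0,"wx":0,"wy":0,"wz":-0.48,"hand":0.4},{"dx":0,"dy":0,"dz":0,"wx":0,"wy":0,"wz":-0.64,"hand":0.4},{"dx":0,"dy":0,"dz":0,"wx":0,"wy":0,"wz":-0.8,"hand":0.4},{"dx":0,"dy":0,"dz":0,"wx":0,"wy":0,"wz":-1,"hand":0.4},{"dx":0,"dy":0,"dz":0,"wx":0,"wy":0,"wz":-1,"hand":0.4}]' >/dev/null; python3 -m handwheel '[{"dx":0,"dy":0,"dz":0,"wx":0,"wy":0,"wz":-0.16,"hand":0.4},{"dx":0,"dy":0,"dz":0,"wx":0,"wy":0,"wz":-0.32,"hand":0.4},{"dx":0,"dy":0,"dz":0,"wx":0,"wy":0,"wz":-0.48,"hand":0.4},{"dx":0,"dy":0,"dz":0,"wx":0,"wy":0,"wz":-0.64,"hand":0.4},{"dx":0,"dy":0,"dz":0,"wx":0,"wy":0,"wz":-0.8,"hand":0.4},{"dx":0,"dy":0,"dz":0,"wx":0,"wy":0,"wz":-1,"hand":0.4},{"dx":0,"dy":0,"dz":0,"wx":0,"wy":0,"wz":-1,"hand":0.4}]' >/dev/null;  python3 -m handwheel '[{"dx":0,"dy":0,"dz":0,"wx":0,"wy":0,"wz":-0.16,"hand":0.4},{"dx":0,"dy":0,"dz":0,"wx":0,"wy":0,"wz":-0.32,"hand":0.4},{"dx":0,"dy":0,"dz":0,"wx":0,"wy":0,"wz":-0.48,"hand":0.4},{"dx":0,"dy":0,"dz":0,"wx":0,"wy":0,"wz":-0.64,"hand":0.4},{"dx":0,"dy":0,"dz":0,"wx":0,"wy":0,"wz":-0.8,"hand":0.4},{"dx":0,"dy":0,"dz":0,"wx":0,"wy":0,"wz":-0.99,"hand":0.4},{"dx":0,"dy":0,"dz":0,"wx":0,"wy":0,"wz":-0.99,"hand":0.4}]'
python3 - <<'E'
from h import *
o=env.observe();print(o['qpos'].round(2))
a=np.radians(75.8);Rt=R.from_matrix(np.array([[np.cos(a),np.sin(a),0],[np.sin(a),-np.cos(a),0],[0,0,-1]]))
print(rel([557.8,-151.8,287],Rt))
E
```

```text
clock: 10.95
position: [558.0, -152.0, 376.6]
eef_rot: [0.791, 0.612, 0.0, -0.0]
ft_force: [0.7, 0.3, 0.7]
grip_width: 52.8
gripper_force: 0.0
[ 0.39  0.68 -0.35  1.74  0.31  0.78 -0.36]
(array([ 0.001, -0.001,  0.448]), array([-0.   , -0.   , -0.008]))
```

```bash
python3 -m handwheel '[{"dx":0,"dy":0,"dz":0.12,"wx":0,"wy":0,"wz":0,"hand":0.4},{"dx":0,"dy":0,"dz":0.24,"wx":0,"wy":0,"wz":0,"hand":0.4},{"dx":0,"dy":0,"dz":0.36,"wx":0,"wy":0,"wz":0,"hand":0.4},{"dx":0,"dy":0,"dz":0.45,"wx":0,"wy":0,"wz":0,"hand":0.5},{"dx":0,"dy":0,"dz":0.45,"wx":0,"wy":0,"wz":0,"hand":1},{"dx":0,"dy":0,"dz":0.45,"wx":0,"wy":0,"wz":0,"hand":1},{"dx":0,"dy":0,"dz":0.45,"wx":0,"wy":0,"wz":0,"hand":1},{"dx":0,"dy":0,"dz":0.45,"wx":0,"wy":0,"wz":0,"hand":1},{"dx":0,"dy":0,"dz":0.45,"wx":0,"wy":0,"wz":0,"hand":1},{"dx":0,"dy":0,"dz":0.45,"wx":0,"wy":0,"wz":0,"hand":1},{"dx":0,"dy":0,"dz":0.45,"wx":0,"wy":0,"wz":0,"hand":1},{"dx":0,"dy":0,"dz":0.45,"wx":0,"wy":0,"wz":0,"hand":1}]' && python3 -m handwheel '[{"dx":0,"dy":0,"dz":0,"wx":0,"wy":0,"wz":0.04,"hand":1},{"dx":0,"dy":0,"dz":0,"wx":0,"wy":0,"wz":0.08,"hand":1},{"dx":0,"dy":0,"dz":0,"wx":0,"wy":0,"wz":0.12,"hand":1},{"dx":0,"dy":0,"dz":0,"wx":0,"wy":0,"wz":0.12,"hand":1}]'
python3 - <<'E'
from h import *
o=env.observe();print(o['ft_torque'],o['qpos'].round(2));M=R.from_quat(o['eef_rot']).as_matrix();print(np.degrees(np.arctan2(M[1,0],M[0,0])))
E
```

```text
clock: 11.95
position: [557.5, -151.4, 287.9]
eef_rot: [0.792, 0.611, -0.0, -0.0]
ft_force: [-3.6, 0.5, 6.5]
grip_width: 14.2
gripper_force: 15.0
clock: 12.28
position: [557.5, -151.4, 287.8]
eef_rot: [0.82, 0.573, -0.001, -0.0]
ft_force: [-3.4, 0.6, 6.0]
grip_width: 14.1
gripper_force: 15.0
[0.10596982 0.73295755 0.35208967] [ 0.34  0.8  -0.26  1.81  0.34  0.58 -0.49]
69.92561300952421
```

The knob is at its stop: it shows 0.35 Nm of resistance against 0.03 Nm of friction. I'll release it and rise. I'll also fit a rough kinematic model from the logged joints, so I can choose a lean direction the arm can reach.

```bash
python3 -m handwheel '[{"dx":0,"dy":0,"dz":0,"wx":0,"wy":0,"wz":0,"hand":0.3},{"dx":0,"dy":0,"dz":0,"wx":0,"wy":0,"wz":0,"hand":0.3},{"dx":0,"dy":0,"dz":0,"wx":0,"wy":0,"wz":0,"hand":0.3},{"dx":0,"dy":0,"dz":0,"wx":0,"wy":0,"wz":0,"hand":0.3},{"dx":0,"dy":0,"dz":-0.1,"wx":0,"wy":0,"wz":0,"hand":0.3},{"dx":0,"dy":0,"dz":-0.25,"wx":0,"wy":0,"wz":0,"hand":0.3},{"dx":0,"dy":0,"dz":-0.4,"wx":0,"wy":0,"wz":0,"hand":0.3},{"dx":0,"dy":0,"dz":-0.4,"wx":0,"wy":0,"wz":0,"hand":0.3}]'
cat > fk.py <<'E'
from h import *
import itertools
from scipy.optimize import least_squares
o=env.observe()
D=[([1.311,.689,-.195,1.565,.157,.902,-.215],[181,-598.2,404.7],[.957,.29]),
([.49,.53,-.18,1.83,.12,.79,-1.02],[471,-237,428.8],None),([.32,.59,-.16,1.69,.12,.87,-1.18],[551.2,-168,428.5],None),
([-.02,.69,.35,1.76,-.32,.75,-2.1],[558.2,-151.7,377.1],None),([-.07,.85,.46,1.83,-.62,.61,-2.62],[557.5,-151.8,286.7],None),
([.39,.68,-.35,1.74,.31,.78,-.36],[558,-152,376.6],None),([.34,.8,-.26,1.81,.34,.58,-.49],[557.5,-151.4,287.8],None)]
yaws=np.radians([16.86,17.1,16.8,-58.8,-104.2,75.5,69.9])
D.append((list(o['qpos']),o['position'],None));M=R.from_quat(o['eef_rot']).as_matrix();yaws=np.append(yaws,np.arctan2(M[1,0],M[0,0]))
def fk(q,p,s):
    off,h,a,b,c,dx,y7=p
    r=R.from_euler('z',s[0]*q[0]+off);P=np.array([0,0,h]);
    r=r*R.from_euler('y',q[1])*R.from_euler('z',s[1]*q[2]);P=P+r.apply([dx,0,a])
    r=r*R.from_euler('y',q[3]);P=P+r.apply([-dx,0,0])
    r=r*R.from_euler('z',s[2]*q[4]);P=P+r.apply([0,0,b])
    r=r*R.from_euler('y',q[5])*R.from_euler('z',s[3]*q[6]+y7);P=P+r.apply([0,0,c])
    return P,r
def res(p,s):
    e=[]
    for (q,P,_),y in zip(D,yaws):
        X,r=fk(q,p,s);T=np.array([[np.cos(y),np.sin(y),0],[np.sin(y),-np.cos(y),0],[0,0,-1]])
        e+=list((X-P)/1000)+list((r.as_matrix()-T).ravel()*.3)
    return np.array(e)
def fit():
    best=None
    for s in itertools.product([1,-1],repeat=4):
        for o0 in(-1.6,0,1.6,3):
          for y0 in(0,1.6,3.1,-1.6):
            f=least_squares(res,[o0,300,480,400,130,0,y0],args=(s,),x_scale=[.1,50,50,50,50,50,.1])
            if best is None or f.cost<best[0]: best=(f.cost,f.x,s)
    return best
E
python3 - <<'E'
from fk import *
b=fit();print(b[0],b[1].round(3),b[2])
import pickle;pickle.dump(b,open('fk.pkl','wb'))
for q,P,_ in D: print((fk(q,b[1],b[2])[0]-P).round(1))
f=snap('top')
for l in('ring','third_hand'):print(l,env.mark_of(l,f))
for l in('third_hand',):
    m=env.regions_of(l,f)[0]['region'];ys,xs=np.nonzero(m);print(xs.min(),xs.max(),ys.min(),ys.max())
    g=cv2.resize(f['frame'][130:240,220:330],None,fx=5,fy=5,interpolation=cv2.INTER_CUBIC);
h=snap('side');print(env.mark_of('ring',h),env.mark_of('third_hand',h))
g2=cv2.resize(h['frame'][230:300,210:320],None,fx=5,fy=5,interpolation=cv2.INTER_CUBIC)
c=np.zeros((550,800,3),np.uint8);c[:,:400]=g[:,:400] if 0 else cv2.resize(g,(400,400)).repeat(1,0)[:400] .__class__(0) if 0 else 0
c[:400,:400]=cv2.resize(g,(400,400));c[:255,400:]=cv2.resize(g2,(400,255));cv2.imwrite('pics/ring.png',c[:400])
E
```

```text
clock: 12.95
position: [560.1, -151.7, 371.9]
eef_rot: [0.82, 0.573, 0.004, 0.004]
ft_force: [0.3, -0.1, 0.4]
grip_width: 61.4
gripper_force: 0.0
0.00021792755324310443 [-7.70000e-02  3.08170e+01  5.62497e+02  3.44250e+02 -1.56104e+02
  1.62100e+00 -4.79200e+00] (-1, -1, -1, -1)
[-2.5 -1.   3.5]
[3.  4.9 2.2]
[-1.8 -2.8  4.4]
[-1.1  3.4 -8.4]
[ -3.   -0.9 -11.1]
[1.8 0.5 2.3]
[ 1.7 -2.1  2. ]
[-1.7  0.7  5.1]
ring [{'location': [602.2, 213.0, 88.5], 'score': 0.7}]
third_hand [{'location': [393.8, 474.8, -2.3], 'score': 0.73}, {'location': [603.2, 216.3, -0.1], 'score': 0.63}]
258 289 146 194
[{'location': [604.6, 210.4, 87.9], 'score': 0.69}] []
```

View pics/ring.png

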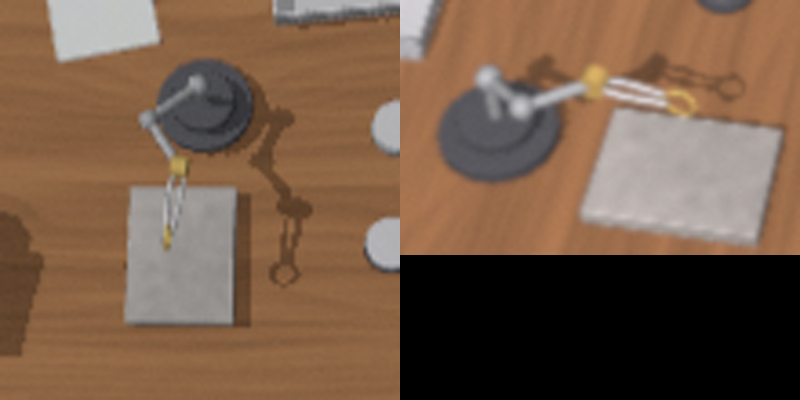

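In the crops the ring is at (167,240) top and (682,103) side, and the tweezers and base lie on the far (+x) side as described. Both lateral approaches look open. I'll triangulate the ring and check which lean directions are reachable.

```bash
python3 - <<'E'
from fk import *
import pickle
_,p,s=pickle.load(open('fk.pkl','rb'))
t=snap('top');h=snap('side')
ring=tri([ray(t,(265.9,196)),ray(h,(287.6,258.3))]);print('ring',ring, onz(t,(265.9,196),90),onz(h,(287.6,258.3),90))
print('base c',onz(t,(220+205*.275,130+105*.275),10),'tweezer joint',onz(t,(220+178*.275,130+166*.275),95))
ring=np.array([603,212,89.])
lo=np.array([-3.01,-.46,-1.47,.13,-1,.04,-2.66])+.05;hi=np.array([3.01,2.08,1.51,2.56,4.14,2.09,2.66])-.05
q0=env.observe()['qpos']
for c in(110,160):
  pp=p.copy();pp[1]=p[1]-p[4]+c;pp[4]=c
  for az in(20,40,60,75,90,105,-60,-75,-90,-105):
    a=np.radians(az);d=np.array([np.cos(a),np.sin(a),-1])/2**.5;P=ring-316*d
    best=None
    for k in range(8):
      st=np.clip(q0+np.random.default_rng(k).normal(0,.5,7)*(k>0),lo+.01,hi-.01)
      f=least_squares(lambda q:np.concatenate([(fk(q,pp,s)[0]-P)/100,(fk(q,pp,s)[1].apply([0,0,1])-d)*3,(q-q0)*.003]),st,bounds=(lo,hi))
      if best is None or f.cost<best[0]:best=(f.cost,f.x)
    print(c,az,round(best[0],5),best[1].round(2))
E
```

```text
ring [598.04603283 210.37591937  89.58588203] [598.32200782 210.33096012  90.        ] [597.57515562 210.79500336  90.        ]
base c [749.20461738 188.32402478  10.        ] tweezer joint [664.3109953  201.61726801  95.        ]
110 20 0.00015 [ 0.18  0.96 -1.14  2.51  2.34  1.18 -0.44]
110 40 3e-05 [ 0.53  1.15 -1.42  2.41  2.26  0.91 -0.44]
110 60 2e-05 [ 0.68  1.12 -1.31  2.18  1.81  0.39 -0.44]
110 75 0.0 [ 0.6   0.98 -0.99  1.96  0.02  0.29 -0.44]
110 90 0.0 [ 0.5   0.98 -0.83  1.72 -0.2   0.66 -0.44]
110 105 0.0 [ 0.38  1.02 -0.72  1.47 -0.19  1.   -0.44]
110 -60 1e-05 [-0.76  0.89 -0.23  1.57  0.98  1.26 -0.44]
110 -75 1e-05 [-0.76  0.98 -0.18  1.31  0.8   1.44 -0.44]
110 -90 1e-05 [-0.73  1.08 -0.15  1.03  0.67  1.65 -0.44]
110 -105 2e-05 [-0.68  1.19 -0.13  0.73  0.57  1.88 -0.44]
160 20 0.06421 [ 0.18  0.96 -1.14  2.51  2.3   1.15 -0.44]
160 40 3e-05 [ 0.57  1.19 -1.42  2.5   2.32  0.97 -0.44]
160 60 2e-05 [ 0.75  1.17 -1.33  2.23  1.83  0.42 -0.44]
160 75 0.0 [ 0.66  1.01 -0.98  1.98  0.    0.31 -0.44]
160 90 0.0 [ 0.54  1.   -0.8   1.71 -0.21  0.7  -0.44]
160 105 0.0 [ 0.4   1.05 -0.7   1.42 -0.19  1.05 -0.44]
160 -60 1e-05 [-0.82  0.92 -0.23  1.54  0.95  1.28 -0.44]
160 -75 1e-05 [-0.81  1.02 -0.18  1.25  0.78  1.47 -0.44]
160 -90 1e-05 [-0.77  1.13 -0.13  0.92  0.65  1.7  -0.44]
160 -105 2e-05 [-0.72  1.28 -0.1   0.53  0.56  1.98 -0.44]
```

The ring measures (598,210.4,89.6) from the two views, and the network marks are about (603,212,88). Leaning with the nozzle pointing along about azimuth 85° goes through the ring's hole, is well within reach, and stays away from the base. Next I'll go to the torch.

```bash
cat >> h.py <<'E'
def down(deg):
    a=np.radians(deg);return R.from_matrix(np.array([[np.cos(a),np.sin(a),0],[np.sin(a),-np.cos(a),0],[0,0,-1]]))
E
python3 - <<'E'
from h import *
print(rel([519,-248,375],down(70)))
T=lambda P,q:(lambda M:(M.__setitem__((slice(0,3),slice(0,3)),R.from_quat(q).as_matrix()),M.__setitem__((slice(0,3),3),P),M)[2])(np.eye(4))
f=snap('wrist');m=np.array(f['mount'])
v=[]
for P,q,uv in (([471,-237,428.8],[.989,.149,.001,0],(362,141)),([558.4,-154.1,388.8],[.97,-.242,0,0],(500,207)),([558.2,-151.7,377.1],[.871,-.491,0,0],(495,113))):
    g=dict(f);g['Tw']=T(P,q)@m;v.append(ray(g,uv));print(onz(g,uv,178))
print(tri(v))
E
```

```text
(array([-0.52 , -0.018, -0.046]), array([-0.002,  0.   , -0.001]))
[ 519.21891186 -248.50378191  178.        ]
[ 521.68708445 -246.79320716  178.        ]
[ 519.02457894 -249.04499811  178.        ]
[ 518.31503068 -249.11690916  173.34712829]
```

```bash
python3 -m handwheel '[{"dx":-0.1,"dy":0,"dz":-0.05,"wx":0,"wy":0,"wz":0,"hand":0.1},{"dx":-0.26,"dy":-0.01,"dz":-0.05,"wx":0,"wy":0,"wz":0,"hand":0.1},{"dx":-0.4,"dy":-0.02,"dz":-0.05,"wx":0,"wy":0,"wz":0,"hand":0.1},{"dx":-0.52,"dy":-0.02,"dz":-0.05,"wx":0,"wy":0,"wz":0,"hand":0.1},{"dx":-0.52,"dy":-0.02,"dz":-0.05,"wx":0,"wy":0,"wz":0,"hand":0.1},{"dx":-0.52,"dy":-0.02,"dz":-0.05,"wx":0,"wy":0,"wz":0,"hand":0.1}]'
python3 - <<'E'
from h import *
f=snap('wrist','w6.png');print(proj(f,[519.3,-248.2,178]),env.observe()['qpos'].round(2))
print(rel([519.3,-248.2,288],down(70)))
E
```

```text
clock: 13.95
position: [518.0, -249.5, 376.4]
eef_rot: [0.82, 0.572, -0.0, -0.0]
ft_force: [0.8, 0.6, -0.0]
grip_width: 79.3
gripper_force: 0.0
[324.02083548 231.24692394] [ 0.56  0.67 -0.33  1.75  0.29  0.77 -0.27]
(array([-0.001,  0.004,  0.442]), array([-0.   , -0.001, -0.002]))
```

View pics/w6.png

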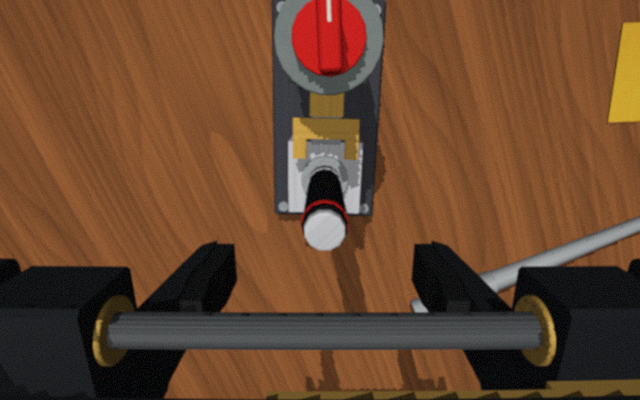

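The torch tail is at (325,230), against (324,231) predicted. The fork is clear of the collar. I'll descend and grip.

```bash
python3 -m handwheel '[{"dx":0,"dy":0.004,"dz":0.1,"wx":0,"wy":0,"wz":0,"hand":0.1},{"dx":0,"dy":0.004,"dz":0.2,"wx":0,"wy":0,"wz":0,"hand":0.1},{"dx":0,"dy":0.004,"dz":0.3,"wx":0,"wy":0,"wz":0,"hand":0.1},{"dx":0,"dy":0.004,"dz":0.38,"wx":0,"wy":0,"wz":0,"hand":0.2},{"dx":0,"dy":0.004,"dz":0.44,"wx":0,"wy":0,"wz":0,"hand":0.3},{"dx":0,"dy":0.004,"dz":0.44,"wx":0,"wy":0,"wz":0,"hand":1},{"dx":0,"dy":0.004,"dz":0.44,"wx":0,"wy":0,"wz":0,"hand":1},{"dx":0,"dy":0.004,"dz":0.44,"wx":0,"wy":0,"wz":0,"hand":1},{"dx":0,"dy":0.004,"dz":0.44,"wx":0,"wy":0,"wz":0,"hand":1},{"dx":0,"dy":0.004,"dz":0.44,"wx":0,"wy":0,"wz":0,"hand":1},{"dx":0,"dy":0.004,"dz":0.44,"wx":0,"wy":0,"wz":0,"hand":1},{"dx":0,"dy":0.004,"dz":0.44,"wx":0,"wy":0,"wz":0,"hand":1},{"dx":0,"dy":0.004,"dz":0.44,"wx":0,"wy":0,"wz":0,"hand":1},{"dx":0,"dy":0.004,"dz":0.44,"wx":0,"wy":0,"wz":0,"hand":1},{"dx":0,"dy":0.004,"dz":0.44,"wx":0,"wy":0,"wz":0,"hand":1},{"dx":0,"dy":0.004,"dz":0.44,"wx":0,"wy":0,"wz":0,"hand":1}]' 40
```

```text
clock: 15.33
position: [519.5, -248.2, 289.2]
eef_rot: [0.819, 0.573, 0.0, 0.0]
ft_force: [-1.5, 1.1, 5.2]
grip_width: 25.0
gripper_force: 40.0
```

```bash
python3 -m handwheel '[{"dx":0,"dy":0,"dz":-0.05,"wx":0,"wy":0,"wz":0,"hand":1},{"dx":0,"dy":0,"dz":-0.12,"wx":0,"wy":0,"wz":0,"hand":1},{"dx":0,"dy":0,"dz":-0.2,"wx":0,"wy":0,"wz":0,"hand":1},{"dx":0,"dy":0,"dz":-0.3,"wx":0,"wy":0,"wz":0,"hand":1},{"dx":0,"dy":0,"dz":-0.4,"wx":0,"wy":0,"wz":0,"hand":1},{"dx":0,"dy":0,"dz":-0.5,"wx":0,"wy":0,"wz":0,"hand":1},{"dx":0,"dy":0,"dz":-0.6,"wx":0,"wy":0,"wz":0,"hand":1},{"dx":0,"dy":0,"dz":-0.7,"wx":0,"wy":0,"wz":0,"hand":1},{"dx":0,"dy":0,"dz":-0.8,"wx":0,"wy":0,"wz":0,"hand":1},{"dx":0,"dy":0,"dz":-0.85,"wx":0,"wy":0,"wz":0,"hand":1},{"dx":0,"dy":0,"dz":-0.85,"wx":0,"wy":0,"wz":0,"hand":1}]'
python3 - <<'E'
from fk import *
import pickle
_,p,s=pickle.load(open('fk.pkl','rb'))
o=env.observe();R0=R.from_quat(o['eef_rot']);print(o['qpos'].round(2))
f=snap('side','s2.png')
tip=o['position']+R0.apply([0,0,273]);tail=tip-R0.apply([0,0,162]);print('proj tip,tail',proj(f,tip),proj(f,tail))
m=env.regions_of('torch',f);print([r['score'] for r in m[:2]])
a=f['frame'];u,v=proj(f,tip).astype(int);x0=max(0,u-80);y0=max(0,v-100)
cv2.imwrite('pics/s2c.png',cv2.resize(a[y0:y0+140,x0:x0+160],None,fx=4,fy=4,interpolation=cv2.INTER_CUBIC));print(x0,y0)
c=135;pp=p.copy();pp[1]=p[1]-p[4]+c;pp[4]=c
lo=np.array([-3.01,-.46,-1.47,.13,-1,.04,-2.66])+.05;hi=np.array([3.01,2.08,1.51,2.56,4.14,2.09,2.66])-.05
ring=np.array([600.5,211.5,89.5])
for az in(75,85,95):
    an=np.radians(az);d=np.array([np.cos(an),np.sin(an),-1])/2**.5
    Rt=R.from_rotvec(np.cross([0,0,-1],d)/np.linalg.norm(np.cross([0,0,-1],d))*np.pi/4)*down(70)
    P=ring-318*d
    fq=least_squares(lambda q:np.concatenate([(fk(q,pp,s)[0]-P)/100,(fk(q,pp,s)[1].as_matrix()-Rt.as_matrix()).ravel()*2,(q-o['qpos'])*.003]),o['qpos'],bounds=(lo,hi))
    print(az,P.round(1),fq.cost.round(5),fq.x.round(2),rel(P,Rt))
E
```

```text
clock: 16.25
position: [519.9, -248.3, 461.0]
eef_rot: [0.82, 0.573, 0.001, 0.002]
ft_force: [0.6, 0.1, -1.7]
grip_width: 25.1
gripper_force: 40.0
[ 0.59  0.57 -0.37  1.64  0.24  0.97 -0.22]
proj tip,tail [341.5969868  130.27710708] [343.58606978  82.42333184]
[0.92]
261 30
75 [542.3  -5.7 314.4] 1e-05 [ 0.63  0.98 -0.96  1.98 -0.07  0.3  -0.27] (array([ 1.179, -0.306,  0.719]), array([ 0.087,  0.996, -0.002]))
85 [580.9 -12.5 314.4] 0.0 [ 0.57  0.98 -0.87  1.81 -0.18  0.55 -0.21] (array([ 1.213, -0.113,  0.719]), array([ 0.258,  0.966, -0.002]))
95 [620.1 -12.5 314.4] 0.0 [ 0.48  1.   -0.77  1.63 -0.22  0.8  -0.24] (array([1.28 , 0.071, 0.719]), array([ 0.422,  0.906, -0.002]))
```

View pics/s2c.png

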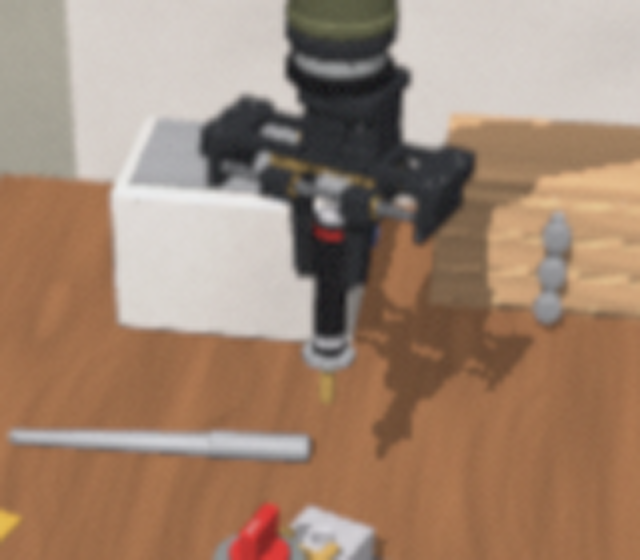

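The torch hangs straight in the grip and is clear of the stand. Its nozzle tip is at (342.5,130.5), against (341.6,130.3) predicted. I'll lean it while moving high, then finish the approach along its axis.

```bash
python3 -m handwheel '[{"dx":0.05,"dy":0,"dz":0,"wx":0.02,"wy":0.08,"wz":0,"hand":1},{"dx":0.1,"dy":-0.01,"dz":0,"wx":0.05,"wy":0.19,"wz":0,"hand":1},{"dx":0.2,"dy":-0.02,"dz":0,"wx":0.08,"wy":0.3,"wz":0,"hand":1},{"dx":0.3,"dy":-0.03,"dz":0,"wx":0.11,"wy":0.41,"wz":0,"hand":1},{"dx":0.4,"dy":-0.04,"dz":0,"wx":0.14,"wy":0.52,"wz":0,"hand":1},{"dx":0.5,"dy":-0.05,"dz":0,"wx":0.17,"wy":0.63,"wz":0,"hand":1},{"dx":0.55,"dy":-0.06,"dz":0,"wx":0.2,"wy":0.74,"wz":0,"hand":1},{"dx":0.6,"dy":-0.06,"dz":0,"wx":0.23,"wy":0.85,"wz":0,"hand":1},{"dx":0.6,"dy":-0.06,"dz":0,"wx":0.25,"wy":0.92,"wz":0,"hand":1},{"dx":0.6,"dy":-0.06,"dz":0,"wx":0.258,"wy":0.966,"wz":0,"hand":1},{"dx":0.6,"dy":-0.06,"dz":0,"wx":0.258,"wy":0.966,"wz":0,"hand":1},{"dx":0.6,"dy":-0.06,"dz":0,"wx":0.258,"wy":0.966,"wz":0,"hand":1}]'
cat > fin.py <<'E'
from h import *
o=env.observe();R0=R.from_quat(o['eef_rot']);print(o['qpos'].round(2))
ring=np.array([600.5,211.5,89.5]);an=np.radians(85);d=np.array([np.cos(an),np.sin(an),-1])/2**.5
z=R0.apply([0,0,1]);ax=np.cross(z,d);Rt=R.from_rotvec(ax)*R0
print('tilt',np.degrees(np.arccos(-z[2])))
for k in(90,45):print(k,rel(ring-(273+k)*d,Rt))
E
python3 fin.py
```

```text
clock: 17.35
position: [549.0, -132.1, 457.5]
eef_rot: [0.758, 0.529, 0.245, -0.293]
ft_force: [-0.1, -0.6, -1.4]
grip_width: 25.1
gripper_force: 40.0
[ 0.78  0.73 -0.78  1.64 -0.35  1.   -0.02]
tilt 44.93174868588143
90 (array([-0.044,  0.122,  0.712]), array([0.001, 0.001, 0.   ]))
45 (array([-0.044,  0.122,  0.937]), array([0.001, 0.001, 0.   ]))
```

```bash
python3 -m handwheel '[{"dx":-0.02,"dy":0.05,"dz":0.07,"wx":0,"wy":0,"wz":0,"hand":1},{"dx":-0.044,"dy":0.1,"dz":0.16,"wx":0,"wy":0,"wz":0,"hand":1},{"dx":-0.044,"dy":0.122,"dz":0.27,"wx":0,"wy":0,"wz":0,"hand":1},{"dx":-0.044,"dy":0.122,"dz":0.38,"wx":0,"wy":0,"wz":0,"hand":1},{"dx":-0.044,"dy":0.122,"dz":0.49,"wx":0,"wy":0,"wz":0,"hand":1},{"dx":-0.044,"dy":0.122,"dz":0.59,"wx":0,"wy":0,"wz":0,"hand":1},{"dx":-0.044,"dy":0.122,"dz":0.66,"wx":0,"wy":0,"wz":0,"hand":1},{"dx":-0.044,"dy":0.122,"dz":0.71,"wx":0,"wy":0,"wz":0,"hand":1},{"dx":-0.044,"dy":0.122,"dz":0.71,"wx":0,"wy":0,"wz":0,"hand":1},{"dx":-0.044,"dy":0.122,"dz":0.71,"wx":0,"wy":0,"wz":0,"hand":1}]'
python3 fin.py; python3 - <<'E'
from h import *
o=env.observe();R0=R.from_quat(o['eef_rot']);tip=o['position']+R0.apply([0,0,273]);print('tip',tip)
ims=[]
for n in('top','side','wrist'):
    f=snap(n);r=np.array([600.5,211.5,89.5]);pr,pt=proj(f,r),proj(f,tip);print(n,'ring',pr,'tip',pt,[(np.round(q['location'],1),round(q['score'],2)) for q in env.mark_of('ring',f)[:1]])
    m=(pr+pt)/2;x0=int(np.clip(m[0]-40,0,560));y0=int(np.clip(m[1]-40,0,320));s=80
    if n=='wrist': x0=int(np.clip(m[0]-80,0,480));y0=int(np.clip(m[1]-80,0,240));s=160
    ims.append(cv2.resize(f['frame'][y0:y0+s,x0:x0+s],(266,266),interpolation=cv2.INTER_CUBIC));print(x0,y0,266/s)
cv2.imwrite('pics/close.png',cv2.resize(np.hstack(ims),None,fx=1,fy=1))
E
```

```text
clock: 18.18
position: [578.7, -43.7, 347.9]
eef_rot: [0.757, 0.53, 0.246, -0.292]
ft_force: [-0.1, -0.1, -0.6]
grip_width: 25.2
gripper_force: 40.0
[ 0.61  0.89 -0.77  1.75 -0.35  0.68 -0.01]
tilt 44.94178043544186
90 (array([-0.008, -0.   ,  0.004]), array([0.002, 0.001, 0.   ]))
45 (array([-0.008, -0.001,  0.229]), array([0.002, 0.001, 0.   ]))
tip [595.82461754 148.36767958 154.66346961]
top ring [265.57244279 195.3728506 ] tip [283.54038322 191.85994403] [(array([602.2, 211. ,  86.8]), 0.98)]
234 153 3.325
side ring [286.43152377 258.49576973] tip [292.27572999 223.42374423] [(array([602.6, 210.9,  88.7]), 0.6)]
249 200 3.325
wrist ring [321.06156496 169.22264032] tip [321.25238416 193.56687703] [(array([597.7, 212. ,  91.9]), 0.68)]
241 101 1.6625
```

View pics/close.png

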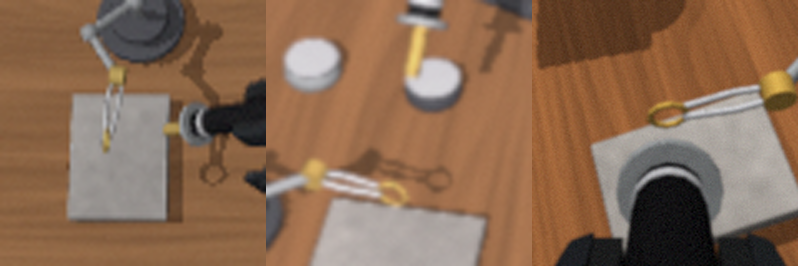

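The top, side and wrist crops show the ring at (266.0,195.7), (287.2,258.0) and (321.6,169.6), within about 1 px of predictions. The tip also matches. I'll make the final advance of 45 mm.

```bash
python3 -m handwheel '[{"dx":-0.005,"dy":0,"dz":0.05,"wx":0,"wy":0,"wz":0,"hand":1},{"dx":-0.005,"dy":0,"dz":0.1,"wx":0,"wy":0,"wz":0,"hand":1},{"dx":-0.005,"dy":0,"dz":0.15,"wx":0,"wy":0,"wz":0,"hand":1},{"dx":-0.005,"dy":0,"dz":0.19,"wx":0,"wy":0,"wz":0,"hand":1},{"dx":-0.005,"dy":0,"dz":0.215,"wx":0,"wy":0,"wz":0,"hand":1},{"dx":-0.005,"dy":0,"dz":0.227,"wx":0,"wy":0,"wz":0,"hand":1},{"dx":-0.005,"dy":0,"dz":0.227,"wx":0,"wy":0,"wz":0,"hand":1},{"dx":-0.005,"dy":0,"dz":0.227,"wx":0,"wy":0,"wz":0,"hand":1},{"dx":-0.005,"dy":0,"dz":0.227,"wx":0,"wy":0,"wz":0,"hand":1},{"dx":-0.005,"dy":0,"dz":0.227,"wx":0,"wy":0,"wz":0,"hand":1}]'
python3 fin.py; python3 - <<'E'
from h import *
o=env.observe();R0=R.from_quat(o['eef_rot']);tip=o['position']+R0.apply([0,0,273]);r=np.array([600.5,211.5,89.5]);v=r-tip
print('tip',tip,np.linalg.norm(v),'miss',np.linalg.norm(np.cross(v,R0.apply([0,0,1]))),abs(o['joint_velocities']).max())
for n in('top','side'):
    f=snap(n);print(n,proj(f,tip),[(np.round(q['location'],1),round(q['score'],2)) for l in('torch','ring') for q in env.mark_of(l,f)[:1]])
E
```

```text
clock: 19.32
position: [581.3, -12.8, 315.3]
eef_rot: [0.757, 0.529, 0.247, -0.292]
ft_force: [-0.4, 0.3, -0.6]
grip_width: 25.0
gripper_force: 40.0
[ 0.56  0.94 -0.77  1.78 -0.35  0.58 -0.01]
tilt 44.971387999032764
90 (array([-0.003, -0.001, -0.221]), array([ 0.003, -0.   , -0.   ]))
45 (array([-0.003, -0.001,  0.004]), array([ 0.003, -0.   , -0.   ]))
tip [598.73900731 179.3672363  122.148507  ] 45.84256327648519 miss 1.1990118408531103 0.0010179342942794264
top [274.50775707 193.4758432 ] [(array([599.8, 179.7, 124.1]), 0.48), (array([602.9, 211.2,  91.2]), 0.75)]
side [289.18327537 240.73801688] [(array([597.3, 178.2, 123.7]), 0.77), (array([602.1, 209.6,  89.6]), 0.6)]
```

The network puts the torch tip at about (599,179,124), which agrees with my own tip position. The tip is about 46 mm from the ring, leaning 45°, with a miss of about 1 mm, and the arm is still. I'll hand it in.

```bash
python3 -c "
from workcell import env
print(env.hand_in())"
```

```text
the job is handed in; nothing more can be done
None
```

The job is handed in: the knob was turned to its stop and left loose, and the torch is held still at a 45° lean, its nozzle tip about 46 mm from the ring's middle and higher than it, pointing at it to within about 1 mm by my measurements.

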